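Switch on and tare the jeweller's balance

TASK

Get the jeweller's balance ready to weigh silver in grams, its empty copper dish already standing on the pan: with the fingertips press the green on key right down, then the yellow units key, then push the sliding top cover of the draught shield fully shut, and only when it is shut press the blue tare key. Let each key come up again, press no other key (and once the cover is shut nothing but tare), and do not touch the pan or the dish. Nothing is to be lifted: leave everything else on the bench where it is, and finish with the cover still shut.

Things in the scene. Friction and masses are not known exactly. Their poses are not given: they have to be found in the camera images.
- balance: White precision balance, fixed on the bench, 310 mm deep, 200 mm wide. Origin at its underside, 165 mm behind the front edge, midway across. x points to its back (away from the robot, turned up to 0.3 rad), y to its left seen from the robot, z up. The front 105 mm is a low deck sloping 8 degrees down to the front. Four keys at x = -137 mm, left to right: green on, yellow units, grey print, blue tare, 44 mm apart
- shield_front (a point): Middle of the upper front edge of the clear-walled draught shield, 141 mm above the bench and 82 mm behind the row of keys; axes as the balance's. The shield reaches 164 mm back from here (x) and 85 mm to either side (y); its top is open where the cover is drawn back
- on_key_top (a point): Centre of the top face of the green on key, a cap 18 mm (front to back) by 26 mm (side to side) standing 7 mm proud of the sloping deck. z is the key's outward normal; pressing moves it against z
- on_key (a joint): Green on key, leftmost: travels 4 mm straight into the deck and springs back by itself; about 1.2 N starts it and 4 N takes it right down. The joint reads 0 up and 0.004 (m) right down; it counts as pressed from 0.003
- units_key_top (a point): Centre of the top face of the yellow units key, a cap 18 mm (front to back) by 26 mm (side to side) standing 7 mm proud of the sloping deck. z is the key's outward normal; pressing moves it against z
- units_key (a joint): Yellow units key, second from the left: travels 4 mm straight into the deck and springs back by itself; about 1.2 N starts it and 4 N takes it right down. The joint reads 0 up and 0.004 (m) right down; it counts as pressed from 0.003
- print_key_top (a point): Centre of the top face of the grey print key, a cap 18 mm (front to back) by 26 mm (side to side) standing 7 mm proud of the sloping deck. z is the key's outward normal; pressing moves it against z. Not to be pressed
- print_key (a joint): Grey print key, third from the left, not to be pressed: travels 4 mm straight into the deck and springs back by itself; about 1.2 N starts it and 4 N takes it right down. The joint reads 0 up and 0.004 (m) right down; it counts as pressed from 0.003
- tare_key_top (a point): Centre of the top face of the blue tare key, a cap 18 mm (front to back) by 26 mm (side to side) standing 7 mm proud of the sloping deck. z is the key's outward normal; pressing moves it against z
- tare_key (a joint): Blue tare key, rightmost: travels 4 mm straight into the deck and springs back by itself; about 1.2 N starts it and 4 N takes it right down. The joint reads 0 up and 0.004 (m) right down; it counts as pressed from 0.003
- cover (a joint): Sliding top cover of the shield: a dark-edged 4 mm glass plate, 160 mm long (x), 164 mm wide, top face 145 mm above the bench. 0 = fully shut (m); grows as it slides back along the balance's +x, to 0.10; starts part open at 0.05 to 0.095. About 1.5 N of friction; stays where it is left, cannot be lifted off
- cover_handle (a point): Middle of the top face of the cover's red handle: an upright bar at the cover's front edge, 12 mm thick (balance x), 80 mm wide (y), 22 mm high above the glass. The cover closes when the handle's rear face is pushed towards the front (balance -x, about towards the robot); behind the handle the flat glass is free
- pan: Round steel weighing pan inside the shield, 110 mm across, top face 70 mm above the bench, origin at the centre of its underside 4 mm lower. Not to be touched
- dish: Small copper weighing dish, 68 mm across the rim, 15 mm high, about 30 g, loose on the pan; origin at the centre of its underside. Not to be touched
- weight: Brass check weight, 26 mm across, 42 mm high, standing on the bench; origin under its centre. Leave alone
- loupe: Black round eye loupe, 34 mm across, 20 mm high, on the bench; origin under its centre. Leave alone
- jar: Amber jar with white cap, 44 mm across, 50 mm high, on the bench; origin under its centre. Leave alone
- tweezers: Steel tweezers, 130 mm long, 4 mm thick, lying on the bench to the right of the balance; origin at the middle, underneath. Leave alone
- hammer: Small hammer 240 mm long, lying on the bench to the right; origin underneath. Leave alone
- rod_thin: Silver rod 6 x 6 x 110 mm in the black sorting tray on the left; origin under its middle. Leave alone
- rod_thick: Silver rod 10 x 10 x 100 mm in the sorting tray; origin under its middle. Leave alone
- ingot: Silver bar 16 x 16 x 95 mm in the sorting tray; origin under its middle. Leave alone

How it is judged (in metres and radians):
On the way, in this order (a step that is already met when the one before it is completed fails the run):
1. the green on key is pressed right down by the fingers (value of joint on_key above 0.003 m and contact force between the fingers and balance above 0.5 N), for 0.05 s.
2. then the yellow units key is pressed right down by the fingers (value of joint units_key above 0.003 m and contact force between the fingers and balance above 0.5 N), for 0.05 s.
3. then the cover is pushed shut (value of joint cover below 0.004 m), for 0.1 s.
4. then, the cover shut, the blue tare key is pressed right down by the fingers (value of joint tare_key above 0.003 m and contact force between the fingers and balance above 0.5 N and value of joint cover below 0.004 m), for 0.05 s.
At the end, for the whole second after the job is handed in: The cover is within 4 mm of fully shut, all four keys are up again (within 1 mm), and the dish stands upright and still on the pan (value of joint cover below 0.004 m and value of joint each of on_key, units_key, print_key, tare_key below 0.001 m and horizontal distance between dish and pan below 0.025 m and z of dish in the frame of pan between 0.002 and 0.007 m and angle between dish's own z axis and vertical below 0.08 rad and linear speed of dish below 0.02 m/s); the robot touches nothing.
It fails at once if the grey print key is pressed (value of joint print_key above 0.002 m).
It fails at once if the tare key is pressed while the cover is not shut (value of joint tare_key above 0.002 m and value of joint cover above 0.006 m).
It fails at once if the on or units key is pressed after the cover is shut (value of joint cover below 0.004 m and value of joint any of on_key, units_key above 0.002 m).
It fails at once if the robot touches the dish or the pan, or the dish is shifted by more than 5 mm or lifted (distance of dish from where it was at the start of the episode above 0.005 m or contact force between any of the fingers, the arm and dish above 0.3 N or contact force between any of the fingers, the arm and pan above 0.3 N).
It fails at once if a thing to be left alone is moved by more than 10 mm or lifted (distance of any of weight, loupe, jar, tweezers, hammer, rod_thin, rod_thick, ingot from where it was at the start of the episode above 0.01 m).
It also fails if it takes over 56 s, if anything falls off the work surface, if the arm or the gripper's body presses on something with over 40 N, if the wrist force passes 120 N, or if a joint passes its speed limit or range.

ROBOT

A 6-joint arm with a two-finger parallel gripper is mounted at the origin on the work surface. World frame = base frame: x ahead of the robot, y to its left, z up, the work surface at z = 0. Lengths are in mm, angles in rad, forces in N, time in s.
With the tool pointing down it reaches from about 275 to 850 mm from the base axis. Payload 19 kg.
Tool frame: the origin (TCP) lies at the very end of the fingers, on their centre line; the grasp point (between the pads) lies 19 mm behind it (ctrl.grip_depth is the distance from the TCP to the grasp point, in mm); z points along the fingers, y is the line along which they close (so a half turn about z gives the same grasp; the last joint's range is limited). The gripper opens to 85 mm and grips with 20 to 120 N. Pads are 22 mm wide; open, the fingers measure 114 mm over their backs; the gripper's body (76 mm by 85 mm) begins 54 mm behind the grasp point. The pads swing forward as they close: fully open they stand 13 mm farther back than shut.
Start: joints at [-1.459, 0.15, 1.437, -0, 1.554, -0.134], TCP at [139.891, -557.692, 231.267] pointing down, gripper open.
Joint ranges: [-2.8, 2.8], [-0.68, 2.1], [0.12, 2.68], [-1.39, 4.53], [0.16, 2.79], [-2.81, 2.81]. Speed limits (rad/s): [1.89, 1.89, 2.22, 3.01, 3.01, 3.01].

INTERFACE

Orientations are given as a rotation vector (axis times angle).
In Python, from station import status, read_camera, camera_model, order, ctrl gives the robot as it stands.
- The arm moves only by the tool drive_tool, never from a script. Its argument "moves" is a list of rows, each a list of 3 entries, a list of its own where there are three numbers: the closure in counts, from 0 (fully open) to 255 (shut), then the shift along the world's x, y, z in cm, then the turn about the world's z in rad. In form: [[fingers, [dx, dy, dz], turn], ...]. A call has 1 to 12 rows; each row shifts and turns the commanded pose from where the row before left it; what a row does not reach is not made up. A row lasts 1/10 s, in which the tool goes at most 50 mm and 8.59 degrees, less where a joint would pass 70% of its speed; a pose out of reach is approached as far as the arm can. A call with a gripper value outside its range is refused whole. The fingers move at their own pace and stop on an object; "force" is the grip in N (left out, the last holds). Time passes only in rows, so rows that do not move let the fingers close. It gives the time, the measured TCP pose, the force, the opening and the grip force at its end, in the units of the state.
- status.sense(): the state, without advancing time (a new reading comes with each control period).
- read_camera(name): name is "scene" or "top" or "wrist"; returns the picture (420x560x3 uint8, red, green, blue); there is no depth.
- camera_model(name): a dict with "K" (3x3 intrinsics, pixels), "T" (4x4, takes a point from camera to world coordinates); the wrist camera has in their place "T_tool_cam" (4x4, takes a point from camera to tool coordinates, whose origin is the TCP and whose axes are the flange's). Camera axes: x right, y up, looking along -z (the intrinsics and any distortion apply to the point x, -y, -z); pixel columns grow to the right and rows downward; lengths in mm; the calibration is good to about 2 mm. A picture is of the moment at which its call begins: read the wrist's pose just before it. camera_model takes no time and is no camera call.
- order.job_done(): hands the job in; it is judged then, once.
The state is a dict: "time": time; "joints": joint angles; "qvel": joint speeds; "joint_torque": joint torques, N m; "ee_pos": TCP position; "eef_rot": TCP orientation; "ft_force": force on the tool from outside, world axes, zero at the start; "wrist_torque": the same for the moment, N m; "grip_width": finger opening in mm; "finger_force": force on a finger pad.
Only numpy, scipy, OpenCV 4.12 (cv2) and the standard library are available. Lean on these libraries where they do the work, as an engineer would, in place of code of your own. Each camera call takes 0.05 s, during which the arm holds its last target. There are 200 camera calls.

## Working session

There is one attempt and no reset: what is moved stays moved. The work goes in short steps, Python scripts to look and compute and a tool call to move; the robot and the scene stay as the last step left them, time stands still between calls to the robot, and variables do not carry over. Pictures are saved under pics/ and viewed, at most 10 in all, crops included, and the job is handed in when it is done.

Besides the shell and the picture viewer there is one more tool, called after "Request:" in YAML: its name, and indented under it one key for each argument. drive_tool: Moves the arm, as the interface text tells. Its arguments: {"type":"object","properties":{"moves":{"type":"array","items":{"type":"array"}},"force":{"type":"number"}},"required":["moves"]}

```bash
mkdir -p pics; ls
python3 - <<'E'
from station import *
import cv2,numpy as np
s=status.sense();print(s)
for n in("scene","top"):
    im=read_camera(n);cv2.imwrite(f"pics/{n}0.png",im[:,:,::-1]);m=camera_model(n);print(n,{k:np.round(v,3).tolist() if not isinstance(v,str) else v for k,v in m.items()})
print({k:np.round(v,3).tolist() for k,v in camera_model("wrist").items()})
E
```

```text
pics
{'time': 0.0, 'joints': array([-1.45897739e+00,  1.50989892e-01,  1.43800040e+00,  4.57029066e-06,
        1.55380843e+00, -1.33999609e-01]), 'qvel': array([ 0.00113392, -0.00105501, -0.00089111,  0.00046026,  0.00111003,
       -0.00078917]), 'joint_torque': array([ 2.69715936e-03, -7.13051319e+01, -5.70874643e+01,  2.62293242e-04,
        8.87136353e-03, -4.70352529e-05]), 'ee_pos': array([ 139.88210761, -557.48035142,  230.68849251]), 'eef_rot': array([-3.11669614e+00, -3.85011439e-01, -2.81767868e-05]), 'ft_force': array([-0.71164765,  0.24258285,  0.21163459]), 'wrist_torque': array([ 0.01479193,  0.01017223, -0.01528338]), 'finger_force': 0.0, 'grip_width': 85.43865173456956}
scene {'K': [[394.967, 0.0, 279.7], [0.0, 394.967, 215.478], [0.0, 0.0, 1.0]], 'T': [[-0.134, -0.541, 0.83, 1365.748], [0.991, -0.091, 0.101, 80.873], [0.021, 0.836, 0.549, 699.246], [0.0, 0.0, 0.0, 1.0]]}
top {'K': [[540.026, 0.0, 276.088], [0.0, 540.026, 212.595], [0.0, 0.0, 1.0]], 'T': [[0.004, 0.986, -0.169, 239.666], [-1.0, 0.005, 0.006, 14.901], [0.007, 0.169, 0.986, 1546.208], [0.0, 0.0, 0.0, 1.0]]}
{'K': [[311.618, 0.0, 282.428], [0.0, 311.618, 210.742], [0.0, 0.0, 1.0]], 'T_tool_cam': [[0.0, 0.965, 0.261, 66.728], [1.0, -0.0, 0.0, -0.854], [0.0, 0.261, -0.965, -143.214], [0.0, 0.0, 0.0, 1.0]]}
```

View pics/top0.png

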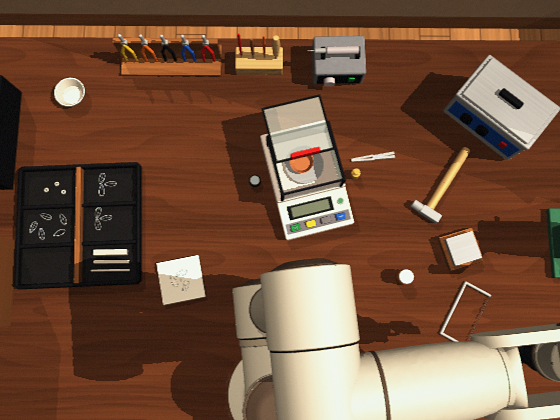

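View pics/scene0.png

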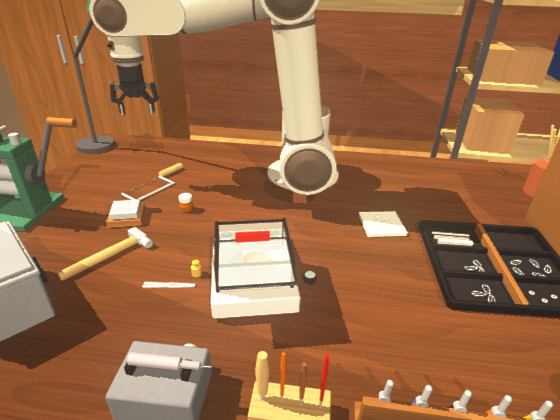

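```bash
cat > h.py <<'E'
from station import *
import cv2,numpy as np
from scipy.spatial.transform import Rotation as R
COL=dict(green=((50,100,60),(80,255,255)),yellow=((22,140,120),(34,255,255)),blue=((100,120,80),(125,255,255)),red=((0,190,120),(4,255,255)))
def cam(n):
    s=status.sense(); im=read_camera(n); m=camera_model(n)
    if n=="wrist":
        T=np.eye(4);T[:3,:3]=R.from_rotvec(s["eef_rot"]).as_matrix();T[:3,3]=s["ee_pos"];T=T@m["T_tool_cam"]
    else:T=m["T"]
    return im,m["K"],T
def ray(K,T,p,z):
    d=T[:3,:3]@np.array([(p[0]-K[0,2])/K[0,0],-(p[1]-K[1,2])/K[1,1],-1]);o=T[:3,3]
    return o+d*(z-o[2])/d[2]
def blobs(im,c,roi,amin=10):
    x0,y0,x1,y1=roi;h=cv2.cvtColor(im[y0:y1,x0:x1],cv2.COLOR_RGB2HSV);mk=cv2.inRange(h,*map(np.array,COL[c]))
    if c=="red":mk|=cv2.inRange(h,np.array((174,170,120)),np.array((180,255,255)))
    n,l,st,ce=cv2.connectedComponentsWithStats(mk)
    return sorted([(int(st[i,4]),(ce[i]+[x0,y0]).round(1).tolist(),st[i,:4].tolist()) for i in range(1,n) if st[i,4]>=amin],reverse=True)
E
python3 - <<'E'
from h import *
im,K,T=cam("top")
for c,z in (("green",45),("yellow",45),("blue",45),("red",167)):
    for b in blobs(im,c,(260,90,365,245))[:3]: print(c,b,ray(K,T,b[1],z).round(1))
cv2.imwrite("pics/top1.png",cv2.resize(im[90:245,250:370,::-1],None,fx=3.8,fy=3.8,interpolation=cv2.INTER_CUBIC))
E
```

```text
green (51, [295.2, 226.9], [31, 134, 10, 7]) [456.7 -48.1  45. ]
green (10, [340.0, 200.2], [79, 109, 3, 4]) [ 533.8 -175.2   45. ]
yellow (54, [310.5, 223.3], [46, 130, 10, 8]) [467.1 -91.1  45. ]
yellow (30, [356.8, 172.0], [94, 79, 7, 8]) [ 616.2 -224.6   45. ]
blue (53, [340.3, 215.8], [76, 122, 10, 8]) [ 488.9 -175.3   45. ]
red (126, [304.8, 152.0], [31, 57, 29, 11]) [639.1 -68.7 167. ]
```

View pics/top1.png

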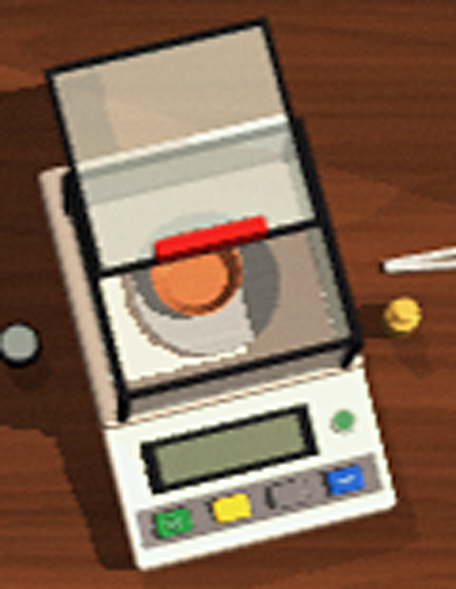

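Request:
drive_tool:
  moves:
    - [255,[2.5,4,0],0]
    - [255,[2.5,4,0],0]
    - [255,[2.5,4,0],0]
    - [255,[2.5,4,0],0]
    - [255,[2.5,4,0],0]
    - [255,[2.5,4,0],0]
    - [255,[2.5,4,0],0]
    - [255,[2.5,4,0],0]
    - [255,[2.5,4,0],0]
    - [255,[2.5,4,0],0]
    - [255,[2.5,4,0],0]
    - [255,[2.5,4,0],0]
  force: 60

```text
time: 1.35
ee_pos: [440.5, -75.7, 231.4]
eef_rot: [3.118, 0.385, 0.001]
ft_force: [1.6, -1.5, -0.5]
grip_width: 0.0
finger_force: 0.0
```

Request:
drive_tool:
  moves:
    - [255,[0,0,-2],0]
    - [255,[0,0,-2],0]
    - [255,[0,0,0],0]
    - [255,[0,0,0],0]

```text
time: 1.75
ee_pos: [439.8, -77.8, 191.7]
eef_rot: [-3.118, -0.385, 0.0]
ft_force: [-0.5, -0.6, 0.4]
grip_width: 0.1
finger_force: 0.0
```

```bash
cat > look.py <<'E'
from h import *
import sys
s=status.sense();print(s["time"],s["ee_pos"].round(1),s["eef_rot"].round(3),s["grip_width"],s["ft_force"].round(2))
im,K,T=cam("wrist");cv2.imwrite(f"pics/{sys.argv[1]}.png",im[:,:,::-1])
for c,z in (("green",45),("yellow",45),("blue",45),("red",167)):
    for b in blobs(im,c,(0,0,560,420),60)[:3]: print(c,b,ray(K,T,b[1],z).round(1),ray(K,T,b[1],z-15).round(1))
E
python3 look.py w1
```

```text
1.75 [439.8 -77.8 191.7] [-3.118 -0.385  0.   ] 0.09917639474075589 [-0.46 -0.55  0.44]
green (293, [256.7, 172.8], [244, 165, 26, 17]) [458.1 -47.5  45. ] [455.7 -46.8  30. ]
yellow (396, [304.1, 173.3], [292, 165, 25, 17]) [468.4 -90.5  45. ] [466.6 -92.1  30. ]
blue (366, [397.1, 171.9], [384, 164, 27, 17]) [ 490.8 -174.3   45. ] [ 490.1 -180.1   30. ]
```

View pics/w1.png

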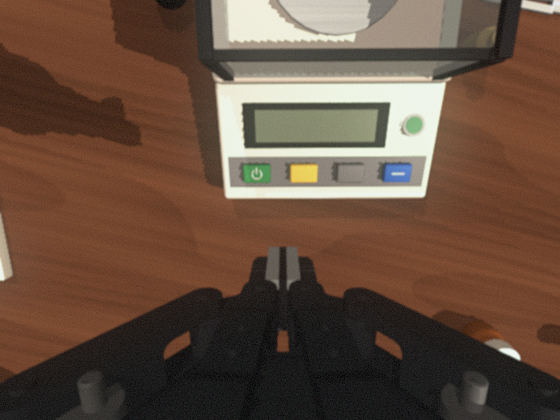

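Request:
drive_tool:
  moves:
    - [255,[0.9,1.5,-3],0]
    - [255,[0.9,1.5,-3],0]
    - [255,[0,0,-3],0]
    - [255,[0,0,-3],0]
    - [255,[0,0,-1.5],0]
    - [255,[0,0,-0.3],0]
    - [255,[0,0,-0.2],0]
    - [255,[0,0,0],0]

```text
time: 2.6
ee_pos: [458.6, -48.1, 52.4]
eef_rot: [3.117, 0.384, 0.002]
ft_force: [-0.1, -0.2, 0.6]
grip_width: -0.0
finger_force: 0.0
```

Request:
drive_tool:
  moves:
    - [255,[0,0,-0.2],0]
    - [255,[0,0,-0.2],0]
    - [255,[0,0,-0.2],0]
    - [255,[0,0,0],0]

```text
time: 3.0
ee_pos: [457.9, -47.7, 45.2]
eef_rot: [-3.118, -0.385, -0.0]
ft_force: [1.3, 0.3, 0.9]
grip_width: 0.0
finger_force: 0.2
```

Request:
drive_tool:
  moves:
    - [255,[0,0,-0.15],0]
    - [255,[0,0,-0.15],0]
    - [255,[0,0,0],0]

```text
time: 3.3
ee_pos: [458.2, -47.7, 42.3]
eef_rot: [-3.118, -0.385, -0.001]
ft_force: [2.5, 0.8, 3.3]
grip_width: -0.0
finger_force: 1.6
```

Request:
drive_tool:
  moves:
    - [255,[0,0,-0.1],0]
    - [255,[0,0,-0.05],0]
    - [255,[0,0,0],0]

```text
time: 3.6
ee_pos: [458.2, -47.7, 41.0]
eef_rot: [3.118, 0.385, 0.001]
ft_force: [4.2, 1.3, 6.0]
grip_width: 0.2
finger_force: 2.6
```

Request:
drive_tool:
  moves:
    - [255,[0,0,-0.1],0]
    - [255,[0,0,0],0]

```text
time: 3.8
ee_pos: [458.4, -47.7, 40.5]
eef_rot: [3.118, 0.385, 0.002]
ft_force: [-1.1, 2.1, 15.7]
grip_width: 0.2
finger_force: 7.9
```

On key bottomed (force jump at z≈40.7). Next: units key, same stroke.

Request:
drive_tool:
  moves:
    - [255,[0,0,1],0]
    - [255,[0,0,1.5],0]
    - [255,[0.5,-2.2,0],0]
    - [255,[0.5,-2.1,0],0]
    - [255,[0,0,0],0]
    - [255,[0,0,-1.3],0]
    - [255,[0,0,-0.6],0]
    - [255,[0,0,-0.2],0]
    - [255,[0,0,-0.2],0]
    - [255,[0,0,0],0]

```text
time: 4.8
ee_pos: [467.6, -90.2, 41.5]
eef_rot: [-3.117, -0.386, 0.001]
ft_force: [-2.8, 2.2, 3.6]
grip_width: -0.0
finger_force: 1.7
```

Request:
drive_tool:
  moves:
    - [255,[0,0,-0.1],0]
    - [255,[0,0,-0.1],0]
    - [255,[0,0,0],0]

```text
time: 5.1
ee_pos: [468.0, -90.5, 40.5]
eef_rot: [-3.118, -0.385, -0.001]
ft_force: [-6.3, 5.0, 15.4]
grip_width: -0.2
finger_force: 8.0
```

Request:
drive_tool:
  moves:
    - [255,[0,0,2],0]
    - [255,[0,0,4.5],0]
    - [255,[0,0,4.5],0]
    - [255,[0,0,4.5],0]
    - [255,[0,0,4.5],0]
    - [255,[3,0,0],0]
    - [255,[3,0.3,0],0]
    - [255,[3,0.3,0],0]
    - [255,[0,0,0],0]
    - [255,[0,0,0],0]

```text
time: 6.1
ee_pos: [558.0, -84.6, 239.2]
eef_rot: [-3.118, -0.386, 0.001]
ft_force: [-0.7, 0.4, -0.6]
grip_width: -0.1
finger_force: 0.0
```

```bash
python3 look.py w2
```

```text
6.1 [558.  -84.6 239.2] [-3.118e+00 -3.860e-01  1.000e-03] -0.05933877416661269 [-0.66  0.42 -0.64]
green (158, [232.1, 261.9], [222, 256, 21, 13]) [459.2 -47.6  45. ] [452.  -46.7  30. ]
blue (196, [343.3, 262.3], [333, 257, 21, 12]) [ 490.6 -174.3   45. ] [ 484.8 -179.1   30. ]
```

View pics/w2.png

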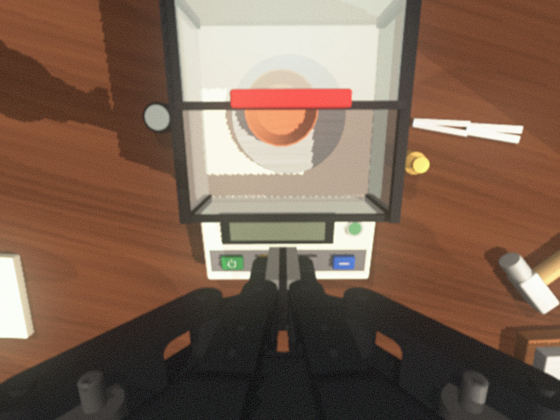

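Run:
```python
from h import *
_,K,T=cam("wrist")
for p in((231,96),(291,90),(291,96),(291,107),(352,96)):print(p,ray(K,T,p,167).round(1))
for p in((291,214),):print(p,ray(K,T,p,141).round(1))
```

```text
(231, 96) [632.6 -30.4 167. ]
(291, 90) [645.7 -67.4 167. ]
(291, 96) [642.1 -68.3 167. ]
(291, 107) [635.5 -70.  167. ]
(352, 96) [ 651.8 -106.9  167. ]
(291, 214) [557.8 -90.9 141. ]
```

Request:
drive_tool:
  moves:
    - [255,[4,0.8,0],0]
    - [255,[4,0.9,0],0]
    - [255,[4.2,0.9,0],0]
    - [255,[0,0,0],0]
    - [255,[0,0,-3],0]
    - [255,[0,0,-3],0]
    - [255,[0,0,-1.5],0]
    - [255,[0,0,-0.8],0]
    - [255,[0,0,-0.2],0]
    - [255,[0,0,0],0]

```text
time: 7.2
ee_pos: [680.1, -58.9, 156.0]
eef_rot: [3.118, 0.385, 0.002]
ft_force: [0.7, 0.3, -0.1]
grip_width: -0.1
finger_force: 0.0
```

Run:
```python
from h import *
s=status.sense();print(s["ee_pos"].round(1),s["ft_force"].round(1))
im,K,T=cam("scene");cv2.imwrite("pics/s2.png",cv2.resize(im[170:330,160:360,::-1],None,fx=3.5,fy=3.5))
```

```text
[680.1 -58.9 156. ] [ 0.7  0.3 -0.1]
```

View pics/s2.png

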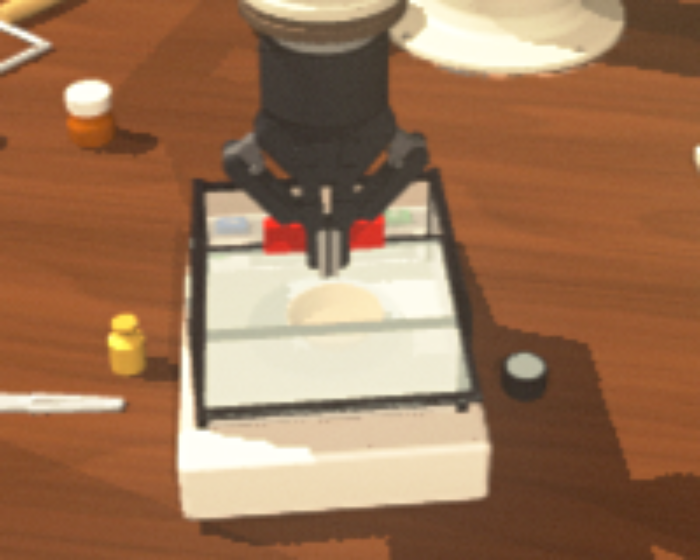

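Request:
drive_tool:
  moves:
    - [255,[-0.8,-0.2,0],0]
    - [255,[-0.8,-0.2,0],0]
    - [255,[-0.8,-0.2,0],0]
    - [255,[-0.8,-0.2,0],0]
    - [255,[-0.8,-0.2,0],0]
    - [255,[-0.8,-0.2,0],0]
    - [255,[-0.8,-0.2,0],0]
    - [255,[-0.8,-0.2,0],0]
    - [255,[-0.8,-0.2,0],0]
    - [255,[-0.8,-0.2,0],0]

```text
time: 8.25
ee_pos: [599.2, -78.9, 154.8]
eef_rot: [-3.118, -0.385, -0.0]
ft_force: [2.1, -1.1, 1.3]
grip_width: -0.0
finger_force: 0.9
```

Request:
drive_tool:
  moves:
    - [255,[-0.4,-0.1,0],0]
    - [255,[-0.4,-0.1,0],0]
    - [255,[0,0,0],0]

```text
time: 8.55
ee_pos: [591.5, -80.8, 154.7]
eef_rot: [-3.118, -0.385, 0.001]
ft_force: [-0.9, -0.1, 0.4]
grip_width: 0.2
finger_force: 0.0
```

Request:
drive_tool:
  moves:
    - [255,[-0.4,-0.1,0],0]
    - [255,[-0.4,-0.1,0],0]
    - [255,[0,0,0],0]

```text
time: 8.85
ee_pos: [583.5, -82.8, 154.7]
eef_rot: [-3.118, -0.385, 0.001]
ft_force: [0.2, 0.3, 0.3]
grip_width: -0.1
finger_force: 0.0
```

Request:
drive_tool:
  moves:
    - [255,[-0.2,-0.05,0],0]
    - [255,[-0.2,-0.05,0],0]

```text
time: 9.05
ee_pos: [579.8, -83.7, 154.7]
eef_rot: [-3.118, -0.385, -0.0]
ft_force: [1.8, 0.2, 0.1]
grip_width: 0.4
finger_force: 0.8
```

Request:
drive_tool:
  moves:
    - [255,[-0.2,-0.05,0],0]
    - [255,[-0.2,-0.05,0],0]

```text
time: 9.25
ee_pos: [575.7, -84.7, 154.7]
eef_rot: [-3.118, -0.385, 0.0]
ft_force: [0.6, 0.0, -0.4]
grip_width: 0.2
finger_force: 0.8
```

Request:
drive_tool:
  moves:
    - [255,[-0.2,-0.05,0],0]
    - [255,[-0.1,-0.02,0],0]

```text
time: 9.45
ee_pos: [574.6, -85.0, 154.9]
eef_rot: [-3.118, -0.385, -0.008]
ft_force: [26.9, 5.8, -11.3]
grip_width: 0.1
finger_force: 13.9
```

Request:
drive_tool:
  moves:
    - [255,[0,0,0],0]
    - [255,[0,0,0],0]
    - [255,[0.6,0.15,0],0]
    - [255,[1,0.25,0],0]
    - [255,[0,0,2],0]
    - [255,[0,0,4],0]
    - [255,[0,0,3],0]
    - [255,[-3,-3,0],0]
    - [255,[-4,-4,0],0]
    - [255,[-3,-2,0],0]
    - [255,[0,0,0],0]
    - [255,[0,0,0],0]

```text
time: 10.65
ee_pos: [493.5, -167.2, 245.2]
eef_rot: [3.118, 0.383, 0.001]
ft_force: [0.0, -0.1, -0.1]
grip_width: 0.0
finger_force: 0.0
```

```bash
python3 look.py w3
```

```text
10.65 [ 493.5 -167.2  245.2] [3.118e+00 3.830e-01 1.000e-03] 0.00611395148488761 [ 0.03 -0.1  -0.1 ]
green (187, [173.0, 192.4], [161, 186, 24, 14]) [459.2 -48.1  45. ] [454.9 -43.7  30. ]
yellow (283, [212.0, 193.3], [200, 187, 24, 14]) [468.8 -90.8  45. ] [464.9 -88.3  30. ]
blue (243, [289.0, 192.3], [279, 186, 21, 14]) [ 490.9 -174.6   45. ] [ 487.9 -175.6   30. ]
```

View pics/w3.png

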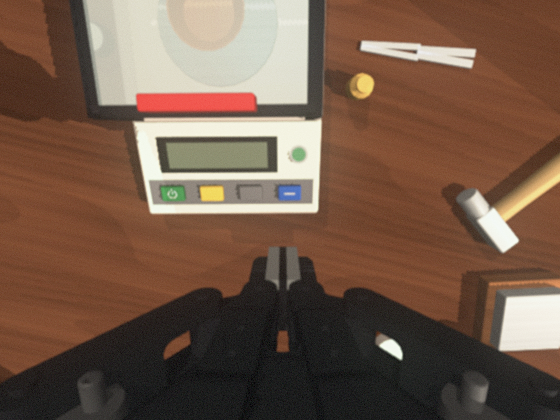

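Request:
drive_tool:
  moves:
    - [255,[-0.3,-0.8,-3],0]
    - [255,[0,0,-4],0]
    - [255,[0,0,-4],0]
    - [255,[0,0,-4],0]
    - [255,[0,0,-2.5],0]
    - [255,[0,0,-1],0]
    - [255,[0,0,-0.5],0]
    - [255,[0,0,-0.4],0]
    - [255,[0,0,0],0]

```text
time: 11.6
ee_pos: [491.1, -174.8, 51.4]
eef_rot: [3.117, 0.386, 0.001]
ft_force: [-0.3, 1.0, -1.1]
grip_width: -0.1
finger_force: 0.0
```

Request:
drive_tool:
  moves:
    - [255,[0,0,-0.2],0]
    - [255,[0,0,-0.2],0]
    - [255,[0,0,-0.1],0]
    - [255,[0,0,0],0]

```text
time: 12.0
ee_pos: [490.5, -174.8, 45.8]
eef_rot: [-3.118, -0.385, -0.0]
ft_force: [-0.4, -0.3, -0.4]
grip_width: 0.1
finger_force: 0.0
```

Request:
drive_tool:
  moves:
    - [255,[0,0,-0.2],0]
    - [255,[0,0,-0.2],0]
    - [255,[0,0,-0.1],0]
    - [255,[0,0,-0.05],0]
    - [255,[0,0,0],0]

```text
time: 12.5
ee_pos: [491.1, -174.8, 40.8]
eef_rot: [3.118, 0.385, 0.002]
ft_force: [1.5, 2.4, 9.4]
grip_width: -0.1
finger_force: 4.4
```

```bash
python3 -c "
from h import *
print(status.sense()['ft_force'])"
```

```text
[1.46806497 2.42277776 9.38550127]
```

Down (9.4 N); a touch more, hold, then retreat straight up.

Request:
drive_tool:
  moves:
    - [255,[0,0,-0.05],0]
    - [255,[0,0,0],0]
    - [255,[0,0,0],0]

```text
time: 12.8
ee_pos: [491.1, -174.8, 40.6]
eef_rot: [3.117, 0.385, 0.002]
ft_force: [-0.3, 3.1, 12.4]
grip_width: 0.2
finger_force: 6.7
```

Request:
drive_tool:
  moves:
    - [255,[0,0,1],0]
    - [255,[0,0,3],0]
    - [255,[0,0,4],0]
    - [255,[0,0,4],0]
    - [255,[0,0,4],0]
    - [255,[0,0,4],0]
    - [255,[-2,-2,0],0]
    - [255,[0,0,0],0]
    - [255,[0,0,0],0]

```text
time: 13.7
ee_pos: [470.2, -194.9, 239.8]
eef_rot: [-3.118, -0.383, 0.0]
ft_force: [-0.0, 0.3, -0.9]
grip_width: -0.3
finger_force: 0.0
```

```bash
python3 look.py w4
```

```text
13.7 [ 470.2 -194.9  239.8] [-3.118 -0.383  0.   ] -0.2739392395382732 [-0.02  0.32 -0.92]
green (126, [156.1, 167.1], [148, 160, 14, 15]) [460.4 -55.4  45. ] [457.1 -49.9  30. ]
green (90, [141.1, 167.1], [137, 161, 10, 15]) [456.5 -39.6  45. ] [453.  -33.5  30. ]
yellow (315, [189.9, 167.9], [178, 161, 24, 15]) [468.4 -91.   45. ] [465.5 -87.2  30. ]
blue (287, [270.1, 166.9], [259, 160, 23, 15]) [ 490.6 -175.1   45. ] [ 488.6 -174.9   30. ]
```

View pics/w4.png

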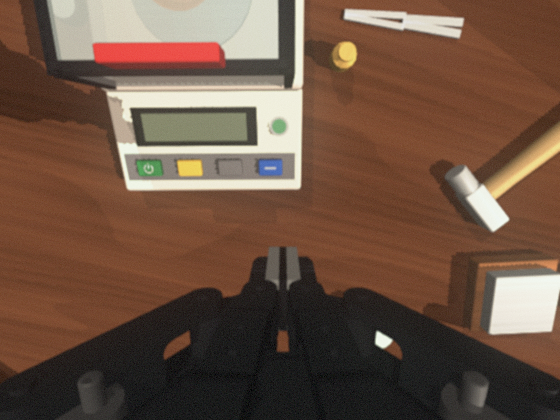

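Run:
```python
from h import *
im,K,T=cam("wrist")
for p in((158,48),(158,56)):print(p,ray(K,T,p,167).round(1))
u=np.array([.97,.245]);print("expected shut handle",(np.array([474.5,-111.2])+u*88).round(1))
```

```text
(158, 48) [562.1 -90.  167. ]
(158, 56) [557.5 -90.7 167. ]
expected shut handle [559.9 -89.6]
```

The handle sits at its shut position and the keys are up, so I'm handing in.

```bash
python3 -c "
from station import order
print(order.job_done())"
```

```text
the job is handed in; nothing more can be done
None
```

I pressed the on and units keys right down, pushed the cover fully shut, then pressed tare, and handed the job in at about 14 s; the final pictures showed the cover shut and the keys up, and no verdict came back.

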